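# Open the hard case and take out the clamp ring

## Robot

A 6-joint arm with a two-finger parallel gripper is mounted at the origin on the work surface. World frame = base frame: x ahead of the robot, y to its left, z up, the work surface at z = 0. Lengths are in mm, angles in rad, forces in N, time in s.
With the tool pointing down it reaches from about 275 to 850 mm from the base axis. Payload 5.2 kg.
Tool frame: the origin (TCP) lies midway between the tips of the shut fingers; the grasp point (between the pads) lies behind it (ctrl.pinch_z is the y of the grasp point in the tool frame, in mm); y points along the fingers, x is the direction in which the jaws open and shut, and the axes are right-handed (so a half turn about y gives the same grasp; the last joint's range is limited). The gripper opens to 85 mm and grips with 20 to 120 N. Pads are 22 mm wide; open, the fingers measure 114 mm over their backs; the gripper's body (76 mm by 85 mm) begins 54 mm behind the grasp point. The pads swing forward as they close: fully open they stand 13 mm farther back than shut.
Start: joints at [1.101, 0.259, 1.535, -0, 1.348, -0.203], TCP at [144.983, 530.552, 231.31] pointing down, gripper open.
Joint ranges: [-3.14, 3.14], [-0.91, 2.08], [0.19, 2.58], [-1.22, 4.36], [0.22, 2.71], [-3.12, 3.12]. Speed limits (rad/s): [2.57, 2.57, 3.14, 3.14, 3.14, 3.14].

## Interface

Orientations are given as [roll, pitch, yaw] about the fixed x, y, z axes, in that order (R = Rz(yaw) Ry(pitch) Rx(roll)).
In Python, from rig import observe, eyes, ctrl gives the robot as it stands. The module is installed in compiled form; this text tells all that it offers.
- The arm moves only by the tool servo_tool, never from a script. Its argument "deltas" is a list that holds one entry, the list of rows, each a list of 7 numbers: the shift along the tool's x, y, z in m, then the turn, a rotation vector about the tool's x, y, z in degrees, then the opening, from 0 (shut) to 1 (fully open). A call has 1 to 10 rows; each row is the pose to reach, as a shift and turn from the pose commanded when the call began, along the tool's axes at that moment; what a row does not reach only later rows make up. A row lasts 1/8 s, in which the tool goes at most 62.5 mm and 10.7 degrees, less where a joint would pass 70% of its speed; a pose out of reach is approached as far as the arm can. A call with a gripper value outside its range is refused whole. The fingers move at their own pace and stop on an object; the grip force is fixed at half the most. Time passes only in rows, so rows that repeat a pose let the fingers close. It gives the time, the measured TCP pose, the force and the opening at its end, in the units of the state.
- observe(): the state, without advancing time (a new reading comes with each control period).
- eyes.snapshot(name): name is "scene" or "top" or "wrist"; returns a dict with "pixels" (384x512x3 uint8, red, green, blue), "camera_matrix" (3x3 intrinsics, pixels), "D" ([k1, k2, p1, p2, k3] as OpenCV has them; the pictures are not rectified), "xyz" and "rotation" of the camera in the world. Camera axes: x right, y up, looking along -z (the intrinsics and any distortion apply to the point x, -y, -z); pixel columns grow to the right and rows downward; lengths in mm; the calibration is good to about 2 mm. A picture is of the moment at which its call begins. There is no depth.
- ctrl.finish_job(): hands the job in, once; it reports no verdict.
The state is a dict: "time": time; "joint_pos": joint angles; "dq": joint speeds; "tau": joint torques, N m; "position": TCP position; "ee_rot": TCP orientation; "ft_force": force on the tool from outside, world axes, zero at the start; "wrist_torque": the same for the moment, N m; "finger_gap": opening from 0.0 (shut) to 1.0 (fully open).
Only numpy, scipy, OpenCV 4.12 (cv2) and the standard library are available. Lean on these libraries where they do the work, as an engineer would, in place of code of your own. Each camera call takes 0.05 s, during which the arm holds its last target.

## Task

Tip up the lid of the black clamshell case by the lip at its front and swing it past vertical until it rests open by itself; it need not be gripped. Then lift the plain open ring (not the knobbed cap) out of its nest in the case and set it down, not dropped, lying flat on the floor of the low grey tray, clear of the battery already there. Leave the lid open and everything else where it is.

Things in the scene. Friction and masses are not known exactly. Their poses are not given: they have to be found in the camera images.
- case: Black hard clamshell case, fixed on the bench, 150 deep (its x) x 250 wide (its y); base 50 high with 5 mm walls, 80 high in all when shut. Origin: centre of its underside. Its -x side is the front (with the lid's lip); the hinge is its +x top edge. It stands turned about vertical by 0.3 to 1.1 rad.
- insert_mid (a point): Middle of the top of the dark insert in the case, 40 mm above the bench (10 mm below the rim). Two round nests of 95 mm diameter, 8 mm deep, are centred 55 mm to either side of it along the case's y. Either may hold the ring, the other holds the cap.
- lid (a joint): Lid angle in rad: 0 shut, about 1.57 upright, 1.95 fully open against its stop. The lid is 0.4 kg, turns easily, has no latch; it falls shut when let go below about 1.3 and falls open beyond.
- hinge_mid (a point): Middle of the hinge axis, 50 mm above the bench, at the case's x = +75 mm; the axis runs along the case's y. The lid is a hollow shell 150 deep, 250 wide, 30 high above this level when shut.
- lip_edge (a point): Middle of the lower outer edge of the lid's lip, turning with the lid (axes as the case's when shut). The lip is a stiff grey plate 110 mm wide (y), 8 mm thick, jutting 32 mm out of the lid's front; its underside is 50 mm above the bench when shut, with free space below it down to the bench. The edge lies 182 mm from the hinge axis.
- ring_center (a point): Centre (half-way up) of the plain aluminium ring, 92 mm outside, 64 mm inside diameter (wall 14 mm), 32 mm high, about 0.25 kg, axis z. It stands in one nest, its underside 32 mm, its top 64 mm above the bench, so that its upper 24 mm stand out of the insert; 1.5 mm play in the nest.
- cap_center (a point): Half-way up the aluminium cap in the other nest: a solid 92 mm disc with a 36 mm knob on top, 34 mm high, no hole. Stays where it is.
- tray: Low grey open tray fixed on the bench, 170 (x) x 250 (y) x 28 mm high, walls and floor 4 mm. Origin: centre of its underside. The -y end is occupied by the battery; the ring fits flat anywhere in the rest, e.g. centred at y = +35 mm.
- battery_c (a point): Centre of the black battery pack 90 x 40 x 26 mm lying in the tray's -y end, loose. Stays.
- screwdriver_grip (a point): Handle of a loose screwdriver, 200 mm long, on the bench. Stays.
- wrench_grip (a point): Handle of a loose wrench, 180 mm long, on the bench. Stays.
- spray_c (a point): Middle of a loose upright can, 56 mm diameter, 170 high. Stays.
- jar_c (a point): Middle of a loose upright jar, 64 mm diameter, 80 high. Stays.
- carton_c (a point): Centre of a loose carton 120 x 110 x 70 mm high. Stays.

How it is judged:
By the outcome, as a careful person would: the job done as asked, in the order asked, and still so for the second after the job is handed in, with the robot touching nothing.
It also fails if it takes over 61 s, if anything falls off the work surface, if the arm or the gripper's body presses on something with over 40 N, if the wrist force passes 120 N, or if a joint passes its speed limit or range.

## Working session

There is one attempt and no reset: what is moved stays moved. The work goes in short steps, Python scripts to look and compute and a tool call to move; the robot and the scene stay as the last step left them, time stands still between calls to the robot, and variables do not carry over. Pictures are saved under pics/ and viewed, and the job is handed in when it is done.

Besides the shell and the picture viewer there is one more tool, called after "Call:" in YAML: its name, and indented under it one key for each argument. servo_tool: Moves the arm, as the interface text tells. Its arguments: {"type":"object","properties":{"deltas":{"type":"array","items":{"type":"array","items":{"type":"array","items":{"type":"number"}}}}},"required":["deltas"]}

```bash
mkdir -p pics
cat > h.py <<'E'
import numpy as np, cv2
from rig import observe, eyes, ctrl
from scipy.spatial.transform import Rotation as Ro
def snap(n,f):
    s=eyes.snapshot(n); cv2.imwrite('pics/'+f,cv2.cvtColor(s['pixels'],cv2.COLOR_RGB2BGR)); return s
def ray(s,u,v):
    p=cv2.undistortPoints(np.array([[[u,v]]],float),np.array(s['camera_matrix'],float),np.array(s['D'],float))[0,0]
    d=np.array(s['rotation'])@np.array([p[0],-p[1],-1]); return np.array(s['xyz'],float),d/np.linalg.norm(d)
def onz(s,u,v,z):
    o,d=ray(s,u,v); return o+d*(z-o[2])/d[2]
def proj(s,P):
    q=np.array(s['rotation']).T@(np.array(P,float)-np.array(s['xyz']))
    q=np.array([q[0],-q[1],-q[2]])
    return cv2.projectPoints(q.reshape(1,1,3),np.zeros(3),np.zeros(3),np.array(s['camera_matrix'],float),np.array(s['D'],float))[0].ravel()
E
python3 - <<'E'
from h import *
import pickle
d={}
for n in ['scene','top','wrist']:
    s=snap(n,n+'0.png'); d[n]=s
    print(n,s['xyz'],np.round(s['rotation'],3).tolist(),np.round(s['camera_matrix'],1).tolist(),s['D'])
pickle.dump(d,open('s0.pkl','wb'))
o=observe(); print(o, ctrl.pinch_z)
E
```

```text
scene [1430.05943081  263.31596862  739.77811987] [0.922, -0.013, 1.853] [[361.4, 0.0, 251.7], [0.0, 361.4, 190.4], [0.0, 0.0, 1.0]] [0.04043293 0.         0.         0.         0.        ]
top [ 415.18065425   30.75531966 1441.27405397] [0.133, -0.028, -1.55] [[473.0, 0.0, 251.0], [0.0, 473.0, 188.2], [0.0, 0.0, 1.0]] [-0.08701141  0.          0.          0.          0.        ]
wrist [ 80.14372143 548.16271317 372.51934815] [-0.266, 0.001, 1.305] [[271.5, 0.0, 258.3], [0.0, 271.5, 191.8], [0.0, 0.0, 1.0]] [-0.05609991  0.          0.          0.          0.        ]
{'time': 0.15, 'joint_pos': array([ 1.10119851e+00,  2.59194187e-01,  1.53584514e+00, -1.76156802e-05,
        1.34802041e+00, -2.02768963e-01]), 'dq': array([ 0.00180822, -0.00325903, -0.00414136,  0.00044631, -0.00178162,
       -0.00049584]), 'tau': array([ 7.44538156e-04, -4.46388638e+01, -2.90818566e+01, -5.23675008e-04,
        8.35288956e-03, -1.78520997e-05]), 'position': array([144.794252  , 530.16479589, 230.65027442]), 'ee_rot': array([-1.57051770e+00,  1.44048543e-03,  1.30397158e+00]), 'ft_force': array([-0.33958786, -0.39526969,  0.16199896]), 'wrist_torque': array([-0.05849661, -0.00265134, -0.05447307]), 'finger_gap': 1.0002099675441956} -18.700000000000003
```

View images.

Run:
```python
s=open('h.py').read()
s=s.replace("np.array(s['rotation'])","Ro.from_euler('xyz',s['rotation']).as_matrix()")
open('h.py','w').write(s)
```

```text
(no output)
```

View pics/scene0.png

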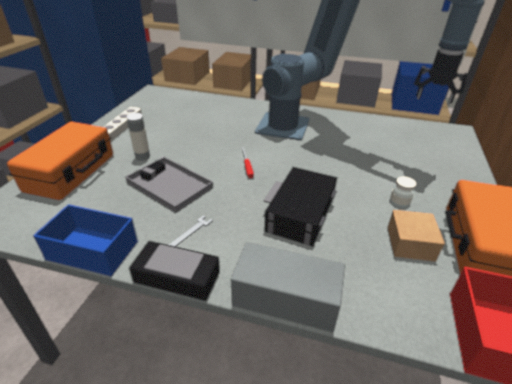

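View pics/top0.png

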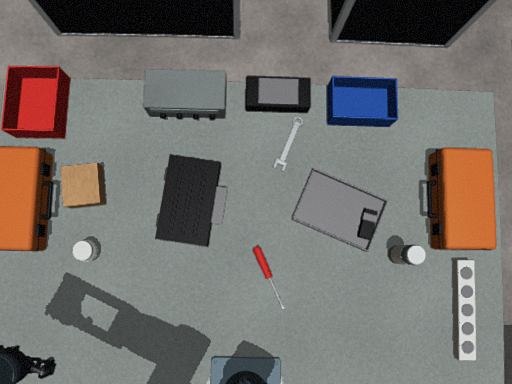

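View pics/wrist0.png

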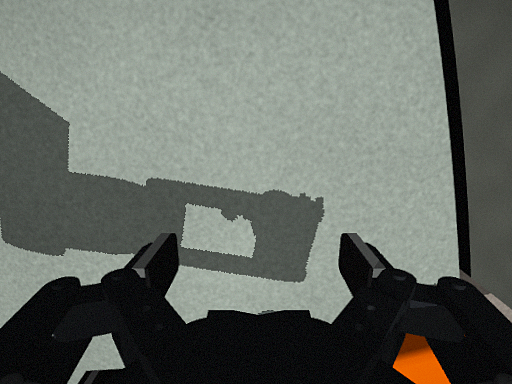

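Run:
```python
import cv2
t=cv2.imread('pics/top0.png'); cv2.imwrite('pics/top0c.png',cv2.resize(t[140:260,140:260],None,fx=5,fy=5,interpolation=cv2.INTER_NEAREST))
cv2.imwrite('pics/top0t.png',cv2.resize(t[150:270,285:425],None,fx=5,fy=5,interpolation=cv2.INTER_NEAREST))
t=cv2.imread('pics/scene0.png'); cv2.imwrite('pics/scene0c.png',cv2.resize(t[150:260,230:370],None,fx=5,fy=5,interpolation=cv2.INTER_NEAREST))
```

```text
(no output)
```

View pics/top0c.png

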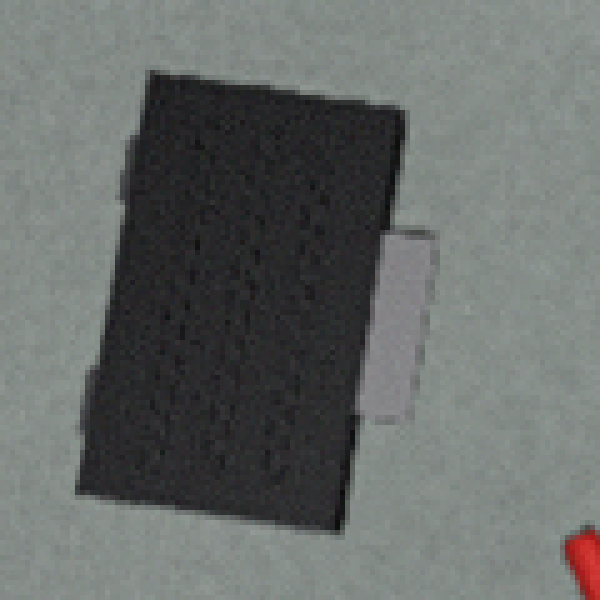

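View pics/top0t.png

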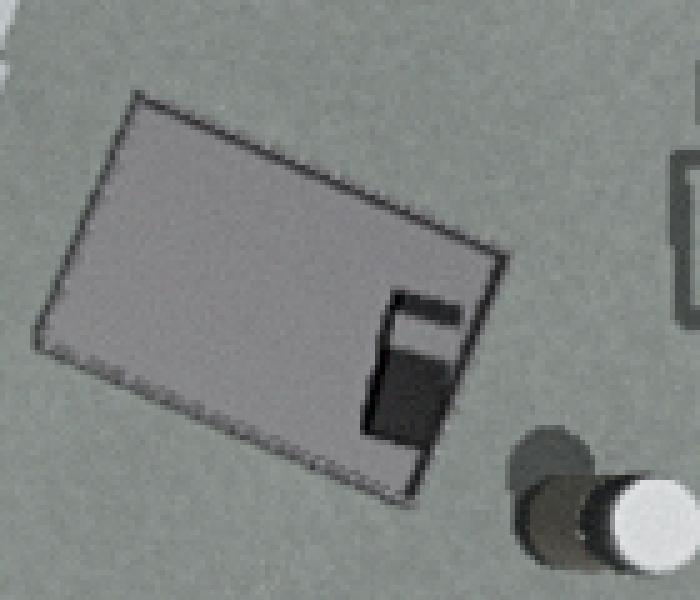

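View pics/scene0c.png

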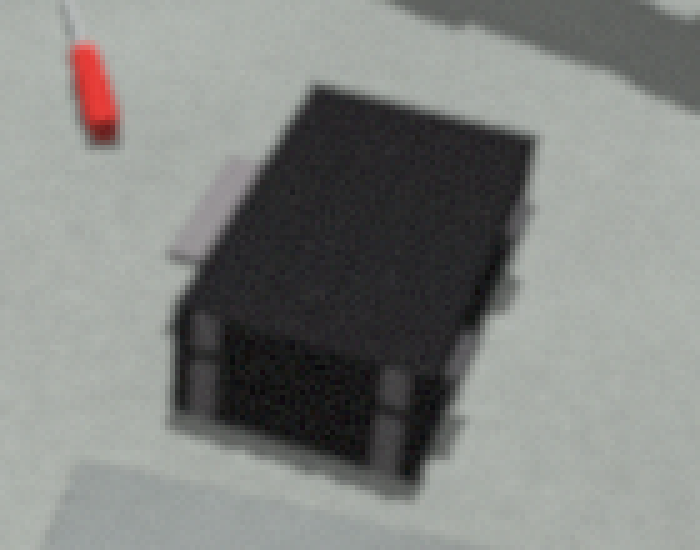

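Run:
```python
from h import *
import pickle
d=pickle.load(open('s0.pkl','rb')); s=d['top']
f=lambda c,r,z:onz(s,140+c/5-.5,140+r/5-.5,z)
g=lambda c,r,z:onz(s,285+c/5-.5,150+r/5-.5,z)
for n,c,r,z in [('farhinge',152,70,80),('nearhinge',78,494,80),('farfront',405,108,50),('nearfront',342,532,50),('lip far',438,233,58),('lip near',409,423,58)]:
    print(n,f(c,r,z).round(1))
a,b=f(152,70,80),f(78,494,80); e=(a-b)[:2]; yw=np.arctan2(e[1],e[0]);print('len',np.linalg.norm(e),'yaw of y axis',yw, np.arctan2(-e[0],e[1]))
l1,l2=f(438,233,58),f(409,423,58); print('lip len',np.linalg.norm(l1-l2),(l1-l2)/np.linalg.norm(l1-l2))
T=[g(138,94,28),g(506,257,28),g(410,505,28),g(37,345,28)]
for t in T: print('tray',t.round(1))
T=np.array(T);print([np.linalg.norm(T[i]-T[(i+1)%4]).round(1) for i in range(4)],T.mean(0))
# scene check
s2=d['scene']
for P in (a,b): print(proj(s2,P), (proj(s2,P)-[230,150]+.5)*5)
for P in (l1,l2): print('lip',(proj(s2,P)-[230,150]+.5)*5)
```

```text
farhinge [694.2 236.3  80. ]
nearhinge [446.3 268.1  80. ]
farfront [680.9  88.8  50. ]
nearfront [428.5 118.3  50. ]
lip far [604.9  66.8  58. ]
lip near [492.6  80.7  58. ]
len 249.9663645419394 yaw of y axis -0.12776397124628522 -1.6985602980411818
lip len 113.19669547594233 [ 0.99241844 -0.12290499  0.        ]
tray [ 670.1 -189.6   28. ]
tray [ 575.3 -416.4   28. ]
tray [ 424.1 -355.4   28. ]
tray [ 515.7 -129.2   28. ]
[np.float64(245.8), np.float64(163.0), np.float64(244.1), np.float64(165.8)] [ 546.2927655  -272.62965788   28.        ]
[315.17132871 226.13539104] [428.35664357 383.17695521]
[336.39005285 177.2581188 ] [534.45026427 138.790594  ]
lip [163.72299038 256.7299771 ]
lip [228.8678989  156.67718047]
```

```bash
cat >> h.py <<'E'
YC=1.446
xc=np.array([np.cos(YC),np.sin(YC),0]); yc=np.array([-np.sin(YC),np.cos(YC),0]); zw=np.array([0,0,1.])
CEN=np.array([561.5,178.5,0]); HINGE=CEN+75*xc+50*zw
def tilt(a):
    x=-yc; y=np.cos(a)*xc-np.sin(a)*zw; return np.c_[x,y,np.cross(x,y)]
def down(yaw):
    x=np.array([np.cos(yaw),np.sin(yaw),0]); return np.c_[x,-zw,np.cross(x,-zw)]
def plan(targets):
    o=observe(); R0=Ro.from_euler('xyz',o['ee_rot']).as_matrix(); p0=np.array(o['position'])
    print('t',o['time'],'pos',p0.round(1),'q',np.round(o['joint_pos'],2),'f',np.round(o['ft_force'],1),'gap',round(float(o['finger_gap']),2))
    for p,R in targets:
        d=R0.T@(np.array(p)-p0); w=Ro.from_matrix(R0.T@R).as_rotvec(degrees=True)
        print([*(d/1000).round(3).tolist(),*w.round(1).tolist()])
E
python3 - <<'E'
from h import *
print(HINGE)
plan([((400,150,240),down(-0.125)),((545,-40,230),down(-0.125))])
E
```

```text
[570.8354485  252.91672797  50.        ]
t 0.15 pos [144.8 530.2 230.7] q [ 1.1   0.26  1.54 -0.    1.35 -0.2 ] f [-0.3 -0.4  0.2] gap 1.0
[-0.299, -0.009, -0.346, 0.0, 81.9, -0.1]
[-0.444, 0.001, -0.536, 0.0, 81.9, -0.1]
```

Call:
servo_tool:
  deltas:
    - [[-0.444, 0, -0.536, 0, 82, 0, 0], [-0.444, 0, -0.536, 0, 82, 0, 0], [-0.444, 0, -0.536, 0, 82, 0, 0], [-0.444, 0, -0.536, 0, 82, 0, 0], [-0.444, 0, -0.536, 0, 82, 0, 0], [-0.444, 0, -0.536, 0, 82, 0, 0], [-0.444, 0, -0.536, 0, 82, 0, 0], [-0.444, 0, -0.536, 0, 82, 0, 0], [-0.444, 0, -0.536, 0, 82, 0, 0], [-0.444, 0, -0.536, 0, 82, 0, 0]]

```text
time: 1.4
position: [505.0, 17.1, 231.2]
ee_rot: [-1.57, -0.0, -0.128]
ft_force: [1.1, 0.1, 0.4]
finger_gap: 0.003
```

Run:
```python
from h import *
a=np.pi/4; R=tilt(a)
P=lambda X,Z: HINGE+X*xc+(Z-50)*zw
plan([(P(-260,120),R),(P(-245,15),R)])
```

```text
t 1.4 pos [505.   17.1 231.2] q [-0.19  0.18  1.64  0.    1.32 -0.06] f [1.1 0.1 0.4] gap 0.0
[0.036, 0.111, -0.018, 45.0, -0.2, 0.1]
[0.036, 0.216, -0.003, 45.0, -0.2, 0.1]
```

Call:
servo_tool:
  deltas:
    - [[0.036, 0.05, -0.018, 11, 0, 0, 0], [0.036, 0.08, -0.018, 22, 0, 0, 0], [0.036, 0.111, -0.018, 33, 0, 0, 0], [0.036, 0.111, -0.018, 45, 0, 0, 0], [0.036, 0.111, -0.018, 45, 0, 0, 0], [0.036, 0.111, -0.018, 45, 0, 0, 0]]

```text
time: 2.15
position: [537.6, -3.7, 120.0]
ee_rot: [-0.787, 0.001, -0.128]
ft_force: [0.1, 0.1, -0.0]
finger_gap: -0.001
```

Run:
```python
from h import *
a=np.pi/4; R=tilt(a)
P=lambda X,Z: HINGE+X*xc+(Z-50)*zw
plan([(P(-260,120),R),(P(-245,15),R)])
snap('scene','scene1.png')
s=snap('wrist','wrist1.png'); print(s['xyz'],s['rotation'])
```

```text
t 2.15 pos [537.6  -3.7 120. ] q [-0.66  0.51  1.74  0.67  1.4  -0.83] f [ 0.1  0.1 -0. ] gap -0.0
[0.001, -0.001, -0.001, 0.1, -0.2, 0.1]
[0.001, 0.084, -0.064, 0.1, -0.2, 0.1]
[530.55791872 -55.62345843 268.13473592] [ 5.16225775e-01  2.11997868e-04 -1.25560909e-01]
```

View pics/scene1.png

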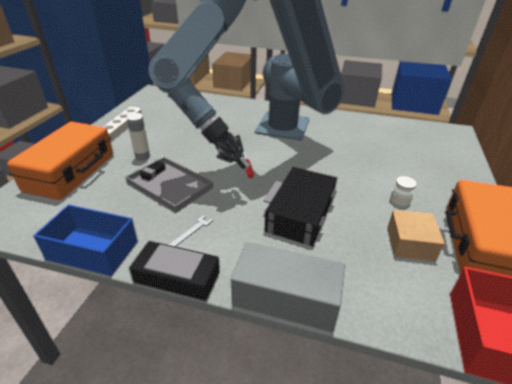

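View pics/wrist1.png

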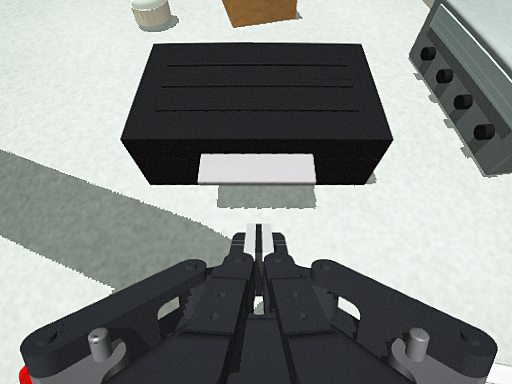

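Run:
```python
from h import *
s=eyes.snapshot('wrist')
for u,v,z in [(197,186,50),(315,185,50),(154,43,80),(361,43,80),(122,139,80),(391,139,80)]:
    p=onz(s,u,v,z); q=p-HINGE; print(p.round(1),'rel hinge xc,yc',(q@xc).round(1),(q@yc).round(1))
o=eyes.snapshot('top'); print('screwdriver',onz(o,257,247,15),onz(o,268,277,15))
```

```text
[489.8  81.3  50. ] rel hinge xc,yc -180.4 59.0
[600.1  68.6  50. ] rel hinge xc,yc -179.2 -52.0
[445. 271.  80.] rel hinge xc,yc 2.3 127.1
[692.5 240.3  80. ] rel hinge xc,yc 2.7 -122.3
[427.3 121.5  80. ] rel hinge xc,yc -148.2 126.1
[671.4  91.1  80. ] rel hinge xc,yc -148.0 -119.9
screwdriver [428.76710784 -26.54035995  15.        ] [340.39704165 -61.0537677   15.        ]
```

```bash
sed -i 's/CEN=np.array(\[561.5,178.5,0\])/CEN=np.array([561.5,178.5,0])+2*xc+2.5*yc/' h.py
python3 - <<'E'
from h import *
a=np.pi/4; R=tilt(a)
P=lambda X,Z: HINGE+X*xc+(Z-50)*zw
plan([(P(-250,16),R),(P(-210,16),R),(P(-168,16),R)])
E
```

```text
t 2.35 pos [537.9  -2.2 121.5] q [-0.66  0.51  1.74  0.67  1.4  -0.83] f [0.5 0.4 0.1] gap -0.0
[-0.002, 0.081, -0.068, 0.2, 0.1, 0.1]
[-0.002, 0.11, -0.039, 0.2, 0.1, 0.1]
[-0.002, 0.139, -0.01, 0.2, 0.1, 0.1]
```

Call:
servo_tool:
  deltas:
    - [[-0.002, 0.04, -0.034, 0, 0, 0, 0], [-0.002, 0.081, -0.068, 0, 0, 0, 0], [-0.002, 0.081, -0.068, 0, 0, 0, 0], [-0.002, 0.11, -0.039, 0, 0, 0, 0], [-0.002, 0.139, -0.01, 0, 0, 0, 0], [-0.002, 0.139, -0.01, 0, 0, 0, 0]]

```text
time: 3.1
position: [547.5, 89.5, 17.6]
ee_rot: [-0.786, -0.003, -0.123]
ft_force: [-0.4, -0.7, -0.5]
finger_gap: 0.002
```

Run:
```python
from h import *
a=np.pi/4; R=tilt(a)
C=lambda X,Z: HINGE+X*xc+Z*zw-11*(np.sin(a)*xc+np.cos(a)*zw)
o=observe(); q=np.array(o['position'])-HINGE; print('xc',q@xc,'z',q[2])
plan([(C(-160,-10),R)]+[(C(-161*np.cos(t),161*np.sin(t)),R) for t in np.arange(0.05,1.7,.2)])
snap('wrist','wrist2.png')
```

```text
xc -167.00387842176582 z -32.351825774867606
t 3.1 pos [547.5  89.5  17.6] q [-0.51  0.65  1.85  0.81  1.14 -0.92] f [-0.4 -0.7 -0.5] gap 0.0
[0.0, -0.011, 0.01, 0.0, 0.2, 0.0]
[0.0, -0.024, 0.022, 0.0, 0.2, 0.0]
[0.0, -0.043, 0.048, 0.0, 0.2, 0.0]
[0.001, -0.057, 0.077, 0.0, 0.2, 0.0]
[0.001, -0.064, 0.108, 0.0, 0.2, 0.0]
[0.001, -0.066, 0.14, 0.0, 0.2, 0.0]
[0.001, -0.06, 0.172, 0.0, 0.2, 0.0]
[0.001, -0.049, 0.202, 0.0, 0.2, 0.0]
[0.001, -0.032, 0.229, 0.0, 0.2, 0.0]
[0.001, -0.009, 0.252, 0.0, 0.2, 0.0]
```

View pics/wrist2.png

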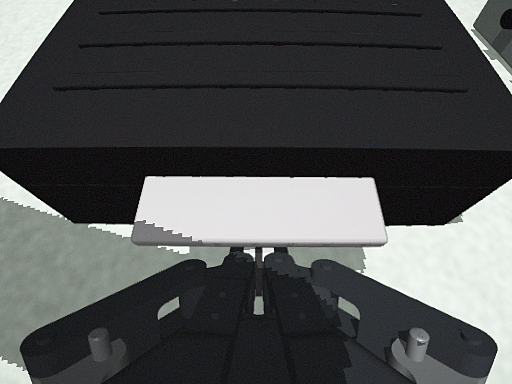

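Call:
servo_tool:
  deltas:
    - [[0, -0.006, 0.005, 0, 0, 0, 0], [0, -0.011, 0.01, 0, 0, 0, 0], [0, -0.018, 0.016, 0, 0, 0, 0], [0, -0.024, 0.022, 0, 0, 0, 0], [0, -0.034, 0.035, 0, 0, 0, 0], [0, -0.043, 0.048, 0, 0, 0, 0], [0, -0.05, 0.062, 0, 0, 0, 0], [0, -0.057, 0.077, 0, 0, 0, 0]]

```text
time: 4.15
position: [548.9, 102.0, 110.9]
ee_rot: [-0.785, -0.0, -0.127]
ft_force: [0.1, -1.4, -1.0]
finger_gap: -0.003
```

Run:
```python
from h import *
a=np.pi/4; R=tilt(a)
C=lambda X,Z: HINGE+X*xc+Z*zw-11*(np.sin(a)*xc+np.cos(a)*zw)
plan([(C(-161*np.cos(t),161*np.sin(t)),R) for t in np.arange(0.55,1.7,.1)])
snap('wrist','wrist3.png'); snap('scene','scene3.png')
```

```text
t 4.15 pos [548.9 102.  110.9] q [-0.48  0.49  1.82  0.77  1.27 -0.76] f [ 0.1 -1.4 -1. ] gap -0.0
[0.0, -0.004, 0.018, -0.0, -0.1, 0.1]
[0.0, -0.007, 0.033, -0.0, -0.1, 0.1]
[0.0, -0.009, 0.05, -0.0, -0.1, 0.1]
[0.0, -0.008, 0.066, -0.0, -0.1, 0.1]
[0.0, -0.007, 0.082, -0.0, -0.1, 0.1]
[0.0, -0.003, 0.097, -0.0, -0.1, 0.1]
[0.0, 0.002, 0.113, -0.0, -0.1, 0.1]
[0.0, 0.008, 0.127, -0.0, -0.1, 0.1]
[0.0, 0.016, 0.141, -0.0, -0.1, 0.1]
[0.0, 0.026, 0.155, -0.0, -0.1, 0.1]
[0.0, 0.036, 0.167, -0.0, -0.1, 0.1]
[0.0, 0.048, 0.178, -0.0, -0.1, 0.1]
```

View pics/wrist3.png

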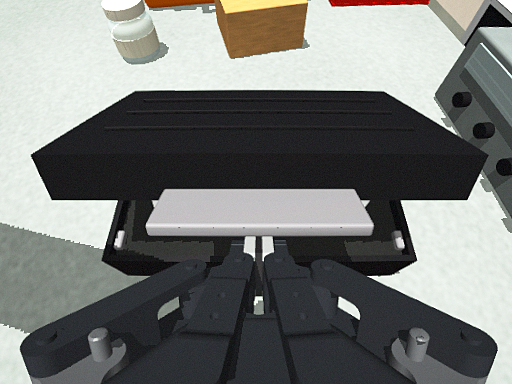

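View pics/scene3.png

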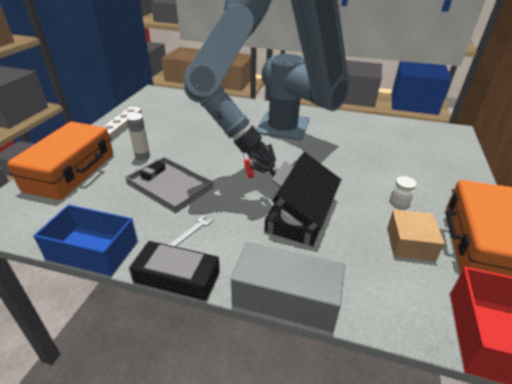

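Call:
servo_tool:
  deltas:
    - [[0, -0.004, 0.018, 0, 0, 0, 0], [0, -0.007, 0.033, 0, 0, 0, 0], [0, -0.008, 0.05, 0, 0, 0, 0], [0, -0.008, 0.066, 0, 0, 0, 0], [0, -0.007, 0.082, 0, 0, 0, 0], [0, -0.003, 0.097, 0, 0, 0, 0], [0, 0.002, 0.113, 0, 0, 0, 0], [0, 0.008, 0.127, 0, 0, 0, 0], [0, 0.016, 0.141, 0, 0, 0, 0], [0, 0.026, 0.155, 0, 0, 0, 0]]

```text
time: 5.5
position: [565.3, 229.5, 201.1]
ee_rot: [-0.785, 0.0, -0.127]
ft_force: [0.7, -0.4, 0.3]
finger_gap: 0.0
```

Run:
```python
from h import *
a=np.pi/4; R=tilt(a)
C=lambda X,Z: HINGE+X*xc+Z*zw-11*(np.sin(a)*xc+np.cos(a)*zw)
plan([(C(-161*np.cos(t),161*np.sin(t)),R) for t in np.arange(1.55,1.8,.1)])
snap('wrist','wrist4.png'); snap('scene','scene4.png')
```

```text
t 5.5 pos [565.3 229.5 201.1] q [-0.24  0.36  1.75  0.82  1.27 -0.47] f [ 0.7 -0.4  0.3] gap 0.0
[0.0, 0.009, 0.012, -0.0, -0.1, 0.1]
[0.0, 0.021, 0.023, -0.0, -0.1, 0.1]
[-0.0, 0.033, 0.033, -0.0, -0.1, 0.1]
```

View pics/wrist4.png

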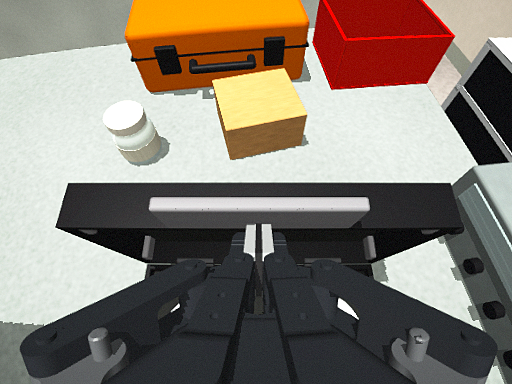

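View pics/scene4.png

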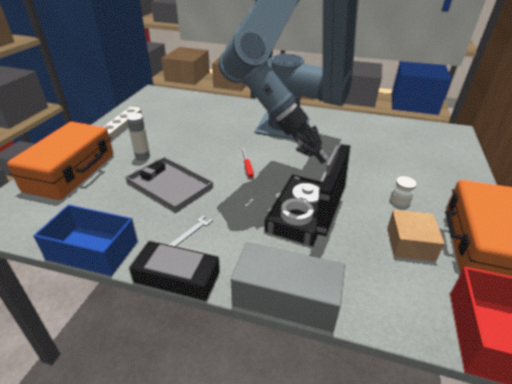

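Call:
servo_tool:
  deltas:
    - [[0, 0.005, 0.006, 0, 0, 0, 0], [0, 0.01, 0.012, 0, 0, 0, 0], [0, 0.016, 0.018, 0, 0, 0, 0], [0, 0.022, 0.023, 0, 0, 0, 0], [0, 0.028, 0.029, 0, 0, 0, 0], [0, 0.034, 0.034, 0, 0, 0, 0], [0, 0.04, 0.039, 0, 0, 0, 0], [0, 0.04, 0.039, 0, 0, 0, 0]]

```text
time: 6.6
position: [572.0, 284.4, 200.1]
ee_rot: [-0.785, 0.0, -0.126]
ft_force: [-0.1, -0.5, -0.6]
finger_gap: 0.003
```

Run:
```python
from h import *
plan([])
snap('wrist','wrist5.png'); snap('scene','scene5.png')
```

```text
t 6.6 pos [572.  284.4 200.1] q [-0.14  0.37  1.73  0.86  1.21 -0.4 ] f [-0.1 -0.5 -0.6] gap 0.0
```

View pics/scene5.png

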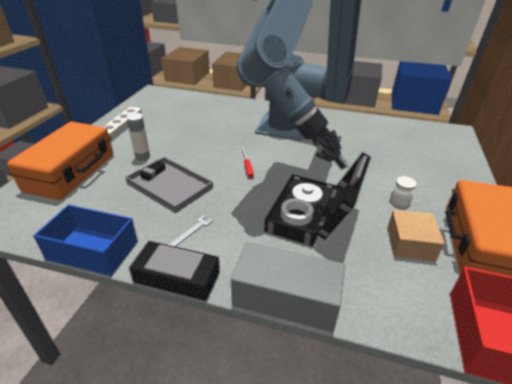

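View pics/wrist5.png

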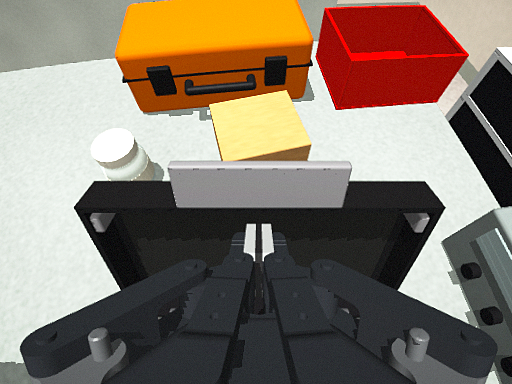

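```bash
cat >> h.py <<'E'
RING=CEN-55*yc
DG=(-xc-yc)/np.sqrt(2); YG=np.arctan2(DG[1],DG[0])
E
python3 - <<'E'
from h import *
print(RING,YG,DG)
p=RING+DG*39
plan([(RING-60*xc+[0,0,270],down(YG)),(RING-40*xc-20*yc+[0,0,190],down(YG))])
E
```

```text
[613.84065487 173.94963213   0.        ] -0.910194490192345 [ 0.61359219 -0.78962309 -0.        ]
t 6.7 pos [572.2 283.9 200.2] q [-0.14  0.37  1.73  0.86  1.21 -0.4 ] f [ 0.2 -0.3  0.5] gap -0.0
[0.055, -0.165, -0.066, -42.6, 42.5, -17.6]
[0.075, -0.094, -0.109, -42.6, 42.5, -17.6]
```

Call:
servo_tool:
  deltas:
    - [[0, -0.05, 0, 0, 0, 0, 0], [0.01, -0.1, -0.02, 0, 0, 0, 0], [0.03, -0.14, -0.04, -10, 10, -4, 0], [0.055, -0.165, -0.066, -20, 20, -8, 0.5], [0.055, -0.165, -0.066, -31, 31, -13, 0.5], [0.055, -0.165, -0.066, -42.6, 42.5, -17.6, 0.5], [0.07, -0.12, -0.1, -42.6, 42.5, -17.6, 0.5], [0.075, -0.094, -0.109, -42.6, 42.5, -17.6, 0.5], [0.075, -0.094, -0.109, -42.6, 42.5, -17.6, 0.5], [0.075, -0.094, -0.109, -42.6, 42.5, -17.6, 0.5]]

```text
time: 7.95
position: [628.6, 131.7, 190.0]
ee_rot: [-1.569, 0.001, -0.909]
ft_force: [0.0, -0.1, -0.9]
finger_gap: 0.496
```

Run:
```python
from h import *
plan([])
import pickle
w=snap('wrist','wrist6.png'); t=snap('top','top6.png'); s=snap('scene','scene6.png')
pickle.dump((w,t,s),open('s6.pkl','wb'))
print(proj(w,RING+[0,0,64]),proj(t,RING+[0,0,64]),proj(s,RING+[0,0,64]))
```

```text
t 7.95 pos [628.6 131.7 190. ] q [0.03 0.45 1.36 0.   1.33 0.94] f [ 0.  -0.1 -0.9] gap 0.5
[216.7330897  171.65331643] [190.66209146 181.9482629 ] [297.07518756 207.86649924]
```

View pics/wrist6.png

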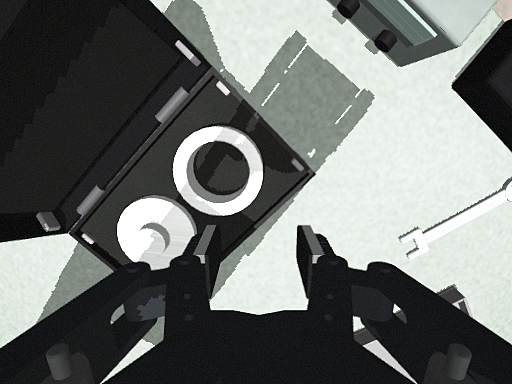

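View pics/scene6.png

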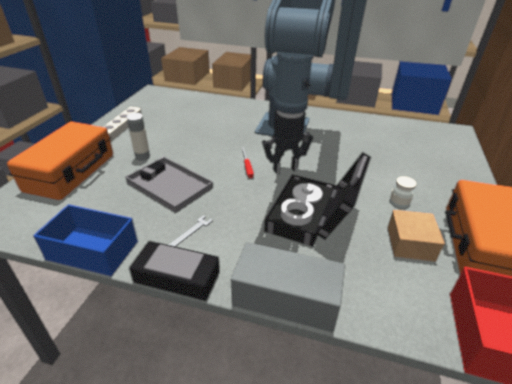

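View pics/top6.png

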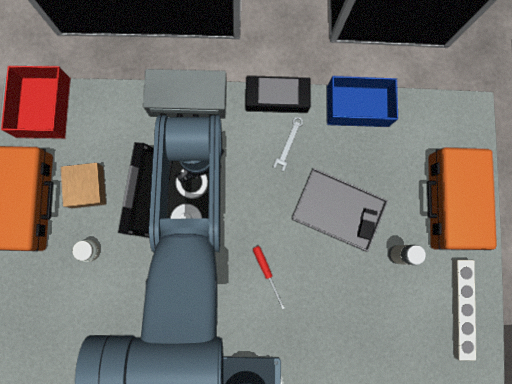

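Run:
```python
from h import *
import pickle
w,t,s=pickle.load(open('s6.pkl','rb'))
im=w['pixels'][110:230,165:275]; g=cv2.cvtColor(im,cv2.COLOR_RGB2GRAY)
cv2.imwrite('pics/w6c.png',cv2.resize(cv2.cvtColor(im,cv2.COLOR_RGB2BGR),None,fx=5,fy=5,interpolation=cv2.INTER_NEAREST))
m=(g>215).astype(np.uint8)
cs,h=cv2.findContours(m,cv2.RETR_CCOMP,cv2.CHAIN_APPROX_NONE)
for i,c in enumerate(cs):
    if len(c)>60:
        pts=np.array([onz(w,165+p[0][0],110+p[0][1],64)[:2] for p in c])
        A=np.c_[2*pts,np.ones(len(pts))]; x=np.linalg.lstsq(A,(pts**2).sum(1),rcond=None)[0]
        print(len(c),h[0][i],'c',x[:2].round(1),'r',np.sqrt(x[2]+x[:2]@x[:2]).round(1))
print(RING)
```

```text
87 [ 2  0 -1 -1] c [547.5 179.3] r 15.0
252 [-1  1  3 -1] c [613.6 173. ] r 44.7
182 [ 6  4 -1  2] c [613.8 172.9] r 32.5
[613.84065487 173.94963213   0.        ]
```

View pics/w6c.png

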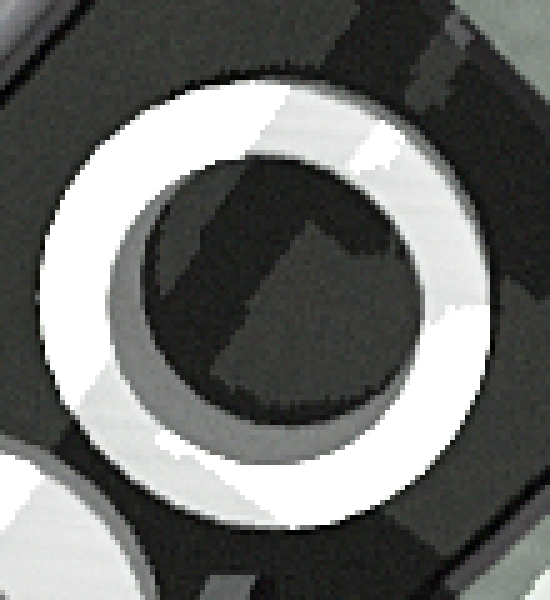

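```bash
sed -i 's/^RING=.*/RING=np.array([613.7,173.0,0])/' h.py
python3 - <<'E'
from h import *
p=RING+DG*39
plan([(p+[0,0,95],down(YG)),(p+[0,0,47],down(YG))])
E
```

```text
t 8.1 pos [628.9 130.6 191.2] q [0.03 0.45 1.36 0.   1.33 0.94] f [-0.1  0.1  0.8] gap 0.5
[-0.004, 0.096, 0.014, -0.2, -0.1, 0.1]
[-0.004, 0.144, 0.014, -0.2, -0.1, 0.1]
```

Call:
servo_tool:
  deltas:
    - [[-0.004, 0.05, 0.014, 0, 0, 0, 0.5], [-0.004, 0.096, 0.014, 0, 0, 0, 0.5], [-0.004, 0.096, 0.014, 0, 0, 0, 0.5]]

```text
time: 8.48
position: [634.3, 142.4, 90.9]
ee_rot: [-1.576, 0.004, -0.912]
ft_force: [0.5, -0.7, 0.1]
finger_gap: 0.5
```

Run:
```python
from h import *
p=RING+DG*39
plan([(p+[0,0,47],down(YG))])
snap('wrist','wrist7.png')
```

```text
t 8.475 pos [634.3 142.4  90.9] q [0.05 0.55 1.45 0.   1.15 0.96] f [ 0.5 -0.7  0.1] gap 0.5
[0.002, 0.044, 0.003, 0.3, -0.1, -0.3]
```

View pics/wrist7.png

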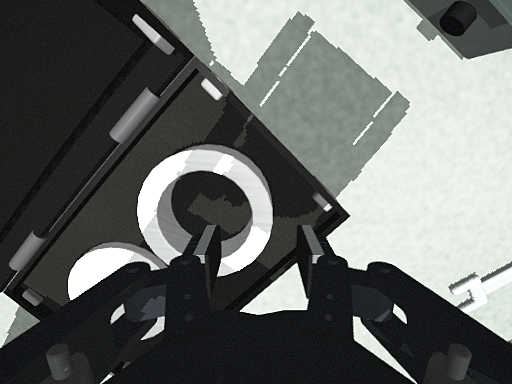

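Call:
servo_tool:
  deltas:
    - [[0.002, 0.012, 0.002, 0, 0, 0, 0.5], [0.002, 0.023, 0.002, 0, 0, 0, 0.5], [0.002, 0.023, 0.002, 0, 0, 0, 0.5]]

```text
time: 8.9
position: [639.5, 143.2, 70.2]
ee_rot: [-1.571, 0.001, -0.911]
ft_force: [-0.3, 0.2, 0.8]
finger_gap: 0.502
```

Run:
```python
from h import *
p=RING+DG*39
plan([(p+[0,0,47],down(YG))])
w=snap('wrist','wrist8.png')
for q in [p+[0,0,64],RING+[0,0,64],RING+DG*46+[0,0,64],RING+DG*32+[0,0,64]]: print(proj(w,q))
```

```text
t 8.9 pos [639.5 143.2  70.2] q [0.05 0.58 1.46 0.   1.11 0.96] f [-0.3  0.2  0.8] gap 0.5
[-0.0, 0.023, -0.002, 0.0, -0.0, -0.0]
[258.60114302 237.36674947]
[193.14692998 237.15132706]
[270.39076071 237.37367242]
[246.81268907 237.35014881]
```

View pics/wrist8.png

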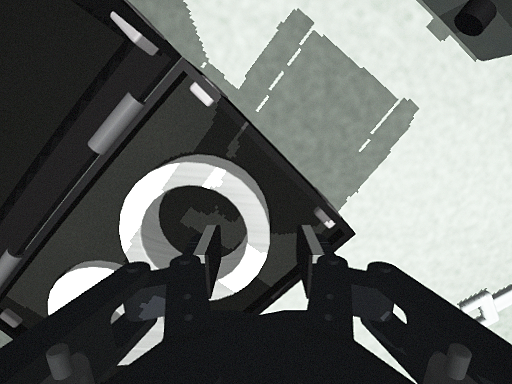

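Call:
servo_tool:
  deltas:
    - [[0, 0.012, -0.002, 0, 0, 0, 0.5], [0, 0.024, -0.002, 0, 0, 0, 0.5], [0, 0.024, -0.002, 0, 0, 0, 0.5], [0, 0.024, -0.002, 0, 0, 0, 0.3], [0, 0.024, -0.002, 0, 0, 0, 0], [0, 0.024, -0.002, 0, 0, 0, 0], [0, 0.024, -0.002, 0, 0, 0, 0], [0, 0.024, -0.002, 0, 0, 0, 0]]

```text
time: 9.95
position: [638.7, 142.1, 47.1]
ee_rot: [-1.57, -0.0, -0.91]
ft_force: [-0.5, -0.6, 2.8]
finger_gap: 0.156
```

Run:
```python
from h import *
plan([])
snap('wrist','wrist9.png')
```

```text
t 9.95 pos [638.7 142.1  47.1] q [0.05 0.6  1.48 0.   1.06 0.96] f [-0.5 -0.6  2.8] gap 0.16
```

View pics/wrist9.png

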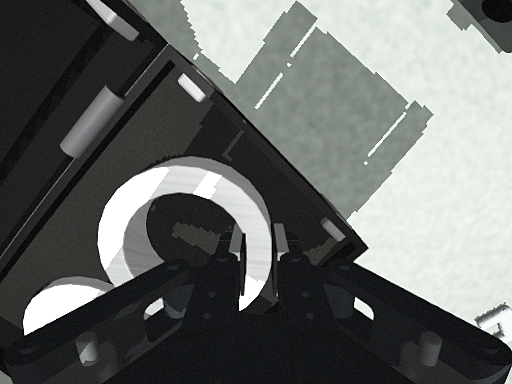

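Call:
servo_tool:
  deltas:
    - [[0, -0.006, 0, 0, 0, 0, 0], [0, -0.012, 0, 0, 0, 0, 0], [0, -0.02, 0, 0, 0, 0, 0], [0, -0.04, 0, 0, 0, 0, 0], [0, -0.07, 0, 0, 0, 0, 0], [0, -0.1, 0, 0, 0, 0, 0], [0, -0.1, 0, 0, 0, 0, 0]]

```text
time: 10.88
position: [640.3, 142.2, 149.9]
ee_rot: [-1.565, -0.003, -0.91]
ft_force: [0.0, 0.2, -2.6]
finger_gap: 0.152
```

```bash
cat >> h.py <<'E'
TR=np.array([546.3,-272.6,0]); ty=np.array([.383,.924,0]); tx=np.array([.924,-.383,0])
E
python3 - <<'E'
from h import *
w=snap('wrist','wrist10.png'); snap('scene','scene10.png')
t=snap('top','top10.png')
tgt=TR+35*ty
plan([(tgt+39*DG+[0,0,150],down(YG)),(tgt+39*DG+[0,0,60],down(YG))])
print(tgt, tgt+39*DG)
E
```

```text
t 11.025 pos [637.4 142.  145.2] q [0.05 0.5  1.38 0.   1.26 0.96] f [-0.1  0.6 -2.3] gap 0.15
[0.293, -0.005, -0.296, 0.1, -0.0, -0.1]
[0.293, 0.085, -0.296, 0.1, -0.0, -0.1]
[ 559.705 -240.26     0.   ] [ 583.6350953 -271.0553006    0.       ]
```

View pics/wrist10.png

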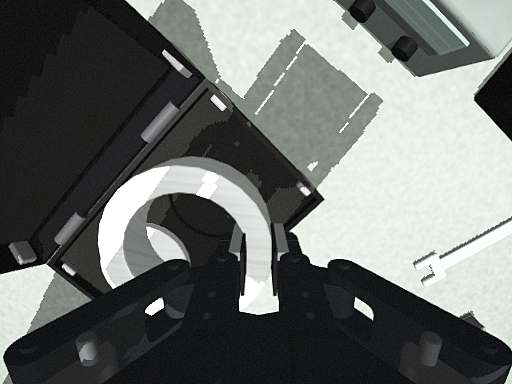

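View pics/scene10.png

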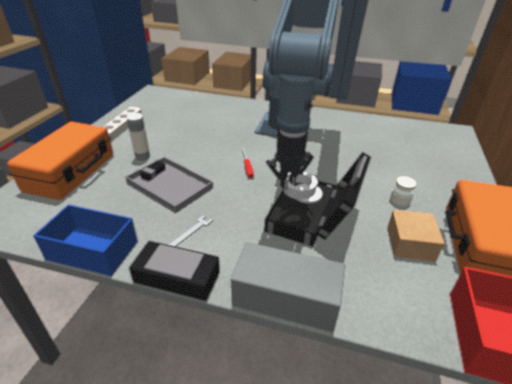

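Call:
servo_tool:
  deltas:
    - [[0.02, -0.005, -0.02, 0, 0, 0, 0], [0.05, -0.005, -0.05, 0, 0, 0, 0], [0.085, -0.005, -0.085, 0, 0, 0, 0], [0.12, -0.005, -0.12, 0, 0, 0, 0], [0.155, -0.005, -0.155, 0, 0, 0, 0], [0.19, -0.005, -0.19, 0, 0, 0, 0], [0.225, -0.005, -0.225, 0, 0, 0, 0], [0.255, -0.005, -0.257, 0, 0, 0, 0], [0.28, -0.005, -0.282, 0, 0, 0, 0], [0.293, -0.005, -0.296, 0, 0, 0, 0]]

```text
time: 12.28
position: [583.1, -272.3, 149.4]
ee_rot: [-1.571, 0.003, -0.912]
ft_force: [-0.2, 0.5, -3.0]
finger_gap: 0.149
```

Run:
```python
from h import *
w=snap('wrist','wrist11.png'); snap('scene','scene11.png')
t=snap('top','top11.png')
tgt=TR+35*ty
plan([(tgt+39*DG+[0,0,50],down(YG)),(tgt+39*DG+[0,0,22],down(YG))])
```

```text
t 12.425 pos [ 583.7 -270.8  150.3] q [-0.61  0.48  1.4   0.    1.26  0.3 ] f [ 1.   0.7 -2.3] gap 0.15
[0.0, 0.1, -0.0, -0.0, -0.1, -0.1]
[0.0, 0.128, -0.0, -0.0, -0.1, -0.1]
```

View pics/wrist11.png

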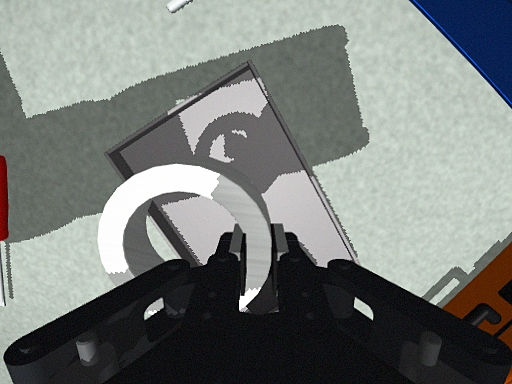

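View pics/scene11.png

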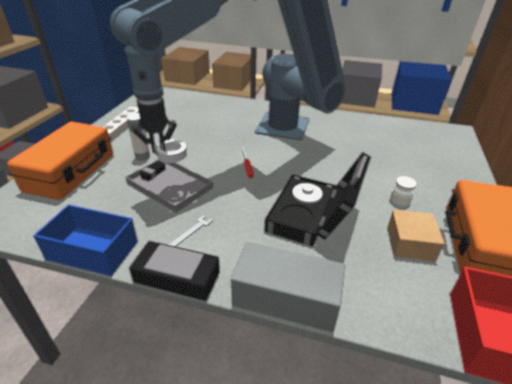

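Run:
```python
from h import *
w=eyes.snapshot('wrist')
for u,v in [(250,63),(107,155),(357,262)]:
    p=onz(w,u,v,28)-TR; print((p+TR).round(1),(p@tx).round(1),(p@ty).round(1))
```

```text
[ 669.4 -193.7   28. ] 83.5 120.0
[ 516.4 -131.8   28. ] -81.6 118.7
[ 582. -408.   28.] 84.9 -111.5
```

Call:
servo_tool:
  deltas:
    - [[0, 0.03, 0, 0, 0, 0, 0], [0, 0.065, 0, 0, 0, 0, 0], [0, 0.095, 0, 0, 0, 0, 0], [0, 0.11, 0, 0, 0, 0, 0], [0, 0.118, 0, 0, 0, 0, 0], [0, 0.124, 0, 0, 0, 0, 0], [0, 0.127, 0, 0, 0, 0, 0], [0, 0.127, 0, 0, 0, 0, 0]]

```text
time: 13.48
position: [584.5, -271.1, 24.9]
ee_rot: [-1.57, -0.0, -0.911]
ft_force: [0.8, 0.3, -2.1]
finger_gap: 0.148
```

Run:
```python
from h import *
w=snap('wrist','wrist12.png')
tgt=TR+35*ty
plan([(tgt+39*DG+[0,0,19],down(YG))])
```

```text
t 13.525 pos [ 584.6 -271.2   25. ] q [-0.61  0.61  1.52  0.    1.    0.3 ] f [-0.4  0.5 -2.2] gap 0.16
[-0.001, 0.006, -0.001, -0.0, -0.0, 0.0]
```

View pics/wrist12.png

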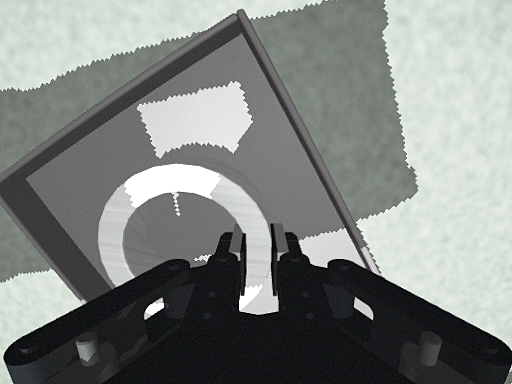

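Call:
servo_tool:
  deltas:
    - [[0, 0.0015, 0, 0, 0, 0, 0], [0, 0.003, 0, 0, 0, 0, 0], [0, 0.003, 0, 0, 0, 0, 0]]

```text
time: 13.9
position: [584.2, -270.8, 21.3]
ee_rot: [-1.57, 0.001, -0.91]
ft_force: [0.7, 0.1, -1.9]
finger_gap: 0.153
```

Run:
```python
from h import *
plan([])
```

```text
t 13.9 pos [ 584.2 -270.8   21.3] q [-0.61  0.62  1.53  0.    1.    0.3 ] f [ 0.7  0.1 -1.9] gap 0.15
```

Call:
servo_tool:
  deltas:
    - [[0, 0.0007, 0, 0, 0, 0, 0], [0, 0.0014, 0, 0, 0, 0, 0], [0, 0.002, 0, 0, 0, 0, 0], [0, 0.002, 0, 0, 0, 0, 0]]

```text
time: 14.4
position: [584.2, -270.8, 19.3]
ee_rot: [-1.57, 0.0, -0.91]
ft_force: [-0.4, 0.4, -2.0]
finger_gap: 0.154
```

Call:
servo_tool:
  deltas:
    - [[0, 0.0005, 0, 0, 0, 0, 0], [0, 0.001, 0, 0, 0, 0, 0], [0, 0.001, 0, 0, 0, 0, 0]]

```text
time: 14.78
position: [584.4, -270.9, 19.1]
ee_rot: [-1.57, -0.0, -0.91]
ft_force: [-1.7, 1.1, 4.4]
finger_gap: 0.152
```

Call:
servo_tool:
  deltas:
    - [[0, 0, 0, 0, 0, 0, 0.25], [0, 0, 0, 0, 0, 0, 0.4], [0, 0, 0, 0, 0, 0, 0.4], [0, 0, 0, 0, 0, 0, 0.4]]

```text
time: 15.28
position: [584.3, -270.8, 18.3]
ee_rot: [-1.57, 0.0, -0.91]
ft_force: [0.2, -0.2, -0.4]
finger_gap: 0.404
```

Run:
```python
from h import *
plan([]); snap('wrist','wrist13.png')
```

```text
t 15.275 pos [ 584.3 -270.8   18.3] q [-0.61  0.62  1.53  0.    0.99  0.3 ] f [ 0.2 -0.2 -0.4] gap 0.4
```

View pics/wrist13.png

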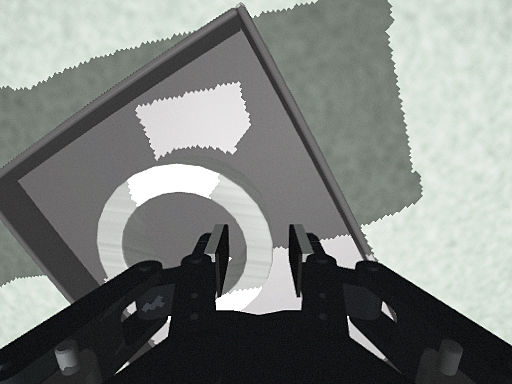

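Released, with the ring clear between the fingers. I'll lift straight up and away.

Call:
servo_tool:
  deltas:
    - [[0, -0.015, 0, 0, 0, 0, 0.4], [0, -0.04, 0, 0, 0, 0, 0.4], [0, -0.08, 0, 0, 0, 0, 0.4], [0, -0.13, 0, 0, 0, 0, 0.4], [0, -0.18, 0, 0, 0, 0, 0.4], [0.0, -0.22, 0, 0, 0, 0, 0.4], [0.05, -0.22, 0.12, 0, 0, 0, 0.4], [0.05, -0.22, 0.12, 0, 0, 0, 0.4], [0.05, -0.22, 0.12, 0, 0, 0, 0.4]]

```text
time: 16.45
position: [712.5, -234.6, 237.1]
ee_rot: [-1.57, 0.001, -0.907]
ft_force: [-0.3, -1.1, -0.3]
finger_gap: 0.397
```

Run:
```python
from h import *
plan([]); w=snap('wrist','wrist14.png'); s=snap('scene','scene14.png'); t=snap('top','top14.png')
b=lambda i,r:cv2.resize(cv2.cvtColor(i['pixels'][r[0]:r[1],r[2]:r[3]],cv2.COLOR_RGB2BGR),(390,390))
cv2.imwrite('pics/fin14.png',np.hstack([b(t,(150,270,290,410)),b(s,(120,240,110,230))]))
cv2.imwrite('pics/case14.png',np.hstack([b(t,(130,260,110,240)),b(s,(135,255,250,370))]))
```

```text
t 16.45 pos [ 712.5 -234.6  237.1] q [-0.47  0.63  0.94  0.    1.57  0.44] f [-0.3 -1.1 -0.3] gap 0.4
```

View pics/scene14.png

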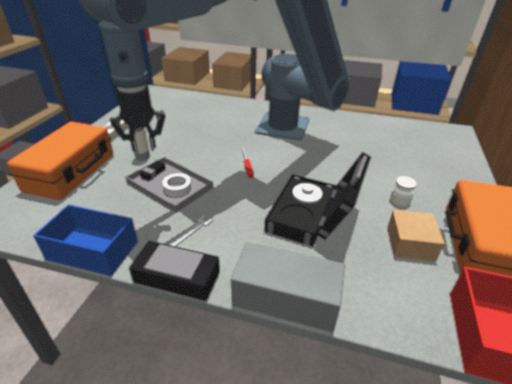

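View pics/wrist14.png

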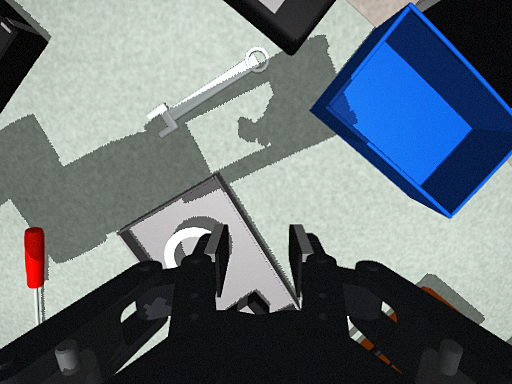

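View pics/fin14.png

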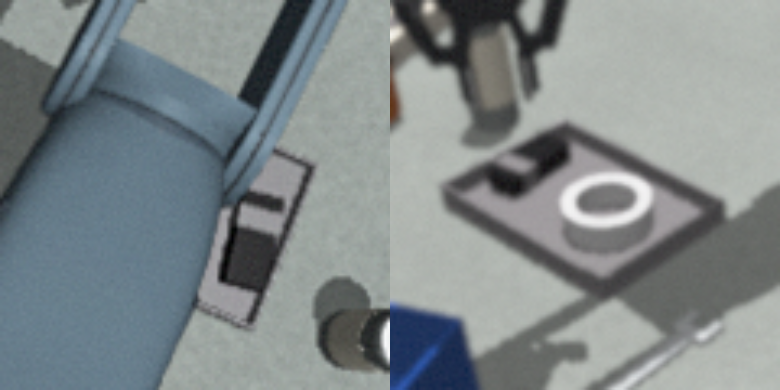

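View pics/case14.png

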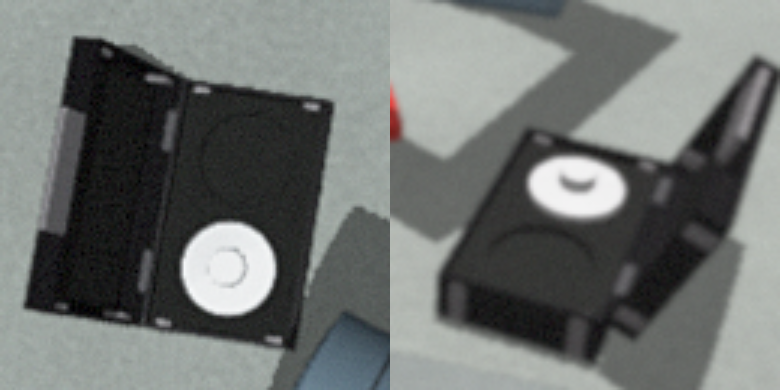

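Call:
servo_tool:
  deltas:
    - [[0, 0, 0, 0, 0, 0, 0.4], [0, 0, 0, 0, 0, 0, 0.4], [0, 0, 0, 0, 0, 0, 0.4], [0, 0, 0, 0, 0, 0, 0.4]]

```text
time: 17.1
position: [709.4, -237.1, 238.8]
ee_rot: [-1.57, -0.0, -0.911]
ft_force: [-0.6, 0.1, 0.1]
finger_gap: 0.402
```

Run:
```python
from h import *
plan([]); print(ctrl.finish_job())
```

```text
t 17.1 pos [ 709.4 -237.1  238.8] q [-0.47  0.63  0.95  0.    1.57  0.44] f [-0.6  0.1  0.1] gap 0.4
the job is handed in; nothing more can be done
None
```

I opened the lid by lifting its lip from below with the closed fingers and swinging it past vertical, and it now rests open by itself. I then gripped the ring by its wall, lifted it out of its nest, lowered it until it touched the tray floor (about 4 N), let go and moved clear. The job was handed in at 17.1 s.

The last pictures show the lid open, the cap still in its nest and the ring's nest empty. The ring lies flat in the tray, well clear of the battery. In those pictures the battery and the loose items look unmoved; I did not measure them again. The forces I read stayed under 5 N, with nothing on the tool at the end.

- **Measurements that disagreed:** the wrist camera put the case about 2.5 mm from the top-camera estimate, so I corrected for it. It also put the tray up to about 5 mm off, which was small against the clearance, so I left it.
- **Last check limited:** the arm partly hid the tray from the top camera, so the ring's final position was judged from the scene and wrist views.

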